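# Clamp the gel tray with the square key

### The job

Take the yellow-handled square key from its blue stand, feel it gently into the recessed square socket of the gel caster until it is fully home, and turn it clockwise (seen from above) until it just reaches the stop, so that the red clamp finger lies over the rim of the gel tray. Leave the key standing in the socket, let go, and do not lean hard on the key or wrench it against the stop, push the caster with the hand or shift the other things on the bench.

Things in the scene. Friction and masses are not known exactly. Their poses are not given: they have to be found in the camera images.
- key_mid (a point): Centre (half-way up) of the loose upright steel key, 86 mm tall, 70 g; z runs up the key. Shank 10 x 10 mm square, sides along the key's x and y, from 43 mm below this point (the tip, bevelled 0.6 mm) to 19 mm above. On top a yellow handle block, 19 to 43 mm above this point, 44 mm long in x, 12 mm thick in y: grip across the 12 mm. Fits its socket in any of four quarter turns.
- stand: Fixed blue key stand, 64 x 64 x 36 mm; origin at the centre of its underside. The key stands loosely in its central square hole, 13 mm wide, tip 6 mm above the bench: lift it 35 mm or more straight up to clear the stand.
- caster: Fixed green gel caster, base plate 270 (x) x 200 (y) x 12 mm; origin on its underside, 10 mm to +x of its middle. The clear gel tray (rim 25 mm above the bench) lies on its +x part between two green walls 42 mm high; the white clamp head stands on its -x part, 80 x 80 mm, top 48 mm above the bench.
- head_spot (a point): Nominal centre of the clamp head's top face, axes as the caster's. The head is bolted stiffly in slots, so its TRUE centre lies up to 8 mm away along the caster's x and up to 8 mm along its y (not measured: feel or see it). In its centre is a square well, 34 mm wide, 8 mm deep, walls along the caster's x and y; the socket is at the exact centre of the well's brass floor.
- socket_spot (a point): Nominal centre of the brass well floor, 40 mm above the bench and 8 mm below head_spot (same unmeasured shift of up to 8 mm in x and y). The square socket in this floor is 11 mm wide and 14 mm deep, its bottom 26 mm above the bench; with the key fully home key_mid is 69 mm above the bench. The key has about 0.1 rad of play in it either way.
- clamp (a joint): Turn in rad of the brass block, with socket and red clamp finger, about the head's vertical axis; grows clockwise seen from above. At 0 the socket's sides lie along the caster's x and y and the 85 mm finger along its +y; at 1.57, the hard stop, the finger lies along +x over the tray's rim. Socket yaw = caster yaw minus this. Starts at 0.2 to 0.5. Takes 0.05 to 0.08 N m; stays where left.
- comb_mid (a point): Centre of a loose black gel comb, 150 x 14 x 10 mm (spine to 19 mm), lying across the gel tray. Leave alone.
- rack_mid (a point): Centre (half-way up) of the orange tube rack, 85 x 130 x 40 mm, tube caps to 48 mm. Leave alone.
- reagent_mid (a point): Centre (half-way up) of the amber reagent bottle, 60 mm across, 130 mm tall. Leave alone.
- waste_mid (a point): Centre (half-way up) of the red waste tub, 126 mm across, 120 mm tall. Leave alone.

How it is judged:
By the outcome, as a careful person would: the job done as asked, in the order asked, and still so for the second after the job is handed in, with the robot touching nothing.
It also fails if it takes over 64 s, if anything falls off the work surface, if the arm or the gripper's body presses on something with over 40 N, if the wrist force passes 120 N, or if a joint passes its speed limit or range.

### The arm

A 7-joint arm with a two-finger parallel gripper is mounted at the origin on the work surface. World frame = base frame: x ahead of the robot, y to its left, z up, the work surface at z = 0. Lengths are in m, angles in rad, forces in N, time in s.
With the tool pointing down it reaches from about 0.425 to 0.875 m from the base axis. Payload 9.9 kg.
Tool frame: the origin (TCP) lies midway between the tips of the shut fingers; the grasp point (between the pads) lies 19 mm behind it; z points along the fingers, y is the direction in which the jaws open and shut (so a half turn about z gives the same grasp; the last joint's range is limited). The gripper opens to 85 mm and grips with 20 to 120 N. Pads are 22 mm wide; open, the fingers measure 114 mm over their backs; the gripper's body (76 mm by 85 mm) begins 54 mm behind the grasp point. The pads swing forward as they close: fully open they stand 13 mm farther back than shut.
Start: joints at [-1.273, 0.576, 0.025, 1.437, -0.015, 1.129, -0.057], TCP at [0.251, 0.626, 0.231] pointing down, gripper open.
Joint ranges: [-2.76, 2.76], [-0.34, 2.15], [-1.52, 1.57], [0.19, 2.46], [-1.09, 4.23], [0.17, 1.99], [-2.82, 2.82]. Speed limits (rad/s): [2.22, 2.22, 3.01, 3.01, 3.14, 3.14, 3.14].

### API

Orientations are given as a unit quaternion [x, y, z, w].
In Python, from station import ctrl gives the robot as it stands.
- The arm moves only by the shell command python3 -m creep 'ROWS' [FORCE]. ROWS is JSON, one flat list of numbers, 7 for each row, row after row: the opening, from 0 (shut) to 1 (fully open), then the shift along the tool's x, y, z in cm, then the turn, a rotation vector about the tool's x, y, z in degrees. In form: [grip, x, y, z, wx, wy, wz, grip, x, y, z, wx, wy, wz, ...]. A call has exactly 8 rows; each row shifts and turns the pose as measured when the row begins, along the tool's axes as they then stand; what a row does not reach is not made up. A row lasts 1/12 s, in which the tool goes at most 41.7 mm and 7.16 degrees, less where a joint would pass 70% of its speed; a pose out of reach is approached as far as the arm can. A call with a gripper value outside its range is refused whole. The fingers move at their own pace and stop on an object; FORCE is the grip in N (left out, the last holds). Time passes only in rows, so rows that do not move let the fingers close, or fill a call up. It gives the time, the measured TCP pose, the force and the opening at its end, in the units of the state.
- ctrl.sense(): the state, without advancing time (a new reading comes with each control period).
- ctrl.get_image(name): name is "scene" or "side" or "wrist"; returns a dict with "frame" (480x640x3 uint8, red, green, blue), "mtx" (3x3 intrinsics, pixels), "pose" (4x4, takes a point from camera to world coordinates); the wrist camera has in their place "hand_eye" (4x4, takes a point from camera to tool coordinates, whose origin is the TCP and whose axes are the flange's). Camera axes: x right, y down, z forward; pixel columns grow to the right and rows downward; lengths in m; the calibration is good to about 2 mm. The wrist camera is an equidistant fisheye: a pixel r from the principal point sees the ray r / f radians off the axis. A picture is of the moment at which its call begins: read the wrist's pose just before it. There is no depth.
- ctrl.finish_job(): hands the job in, once; it reports no verdict.
The state is a dict: "time": time; "qpos": joint angles; "dq": joint speeds; "effort": joint torques, N m; "eef_pos": TCP position; "ee_rot": TCP orientation; "force": force on the tool from outside, world axes, zero at the start; "torque": the same for the moment, N m; "opening": finger opening in m.
Only numpy, scipy, OpenCV 4.12 (cv2) and the standard library are available. Lean on these libraries where they do the work, as an engineer would, in place of code of your own. Each camera call takes 0.05 s, during which the arm holds its last target. There are 200 camera calls.

## Working session

There is one attempt and no reset: what is moved stays moved. The work goes in short steps, Python scripts to look and compute and a shell command to move; the robot and the scene stay as the last step left them, time stands still between calls to the robot, and variables do not carry over. Pictures are saved under pics/ and viewed, about 8 in all and at most 12, crops included, and the job is handed in when it is done.

```bash
ls; mkdir -p pics
cat > h.py <<'E'
import numpy as np, cv2, json
from scipy.spatial.transform import Rotation as R
from station import ctrl
def grab(n,tag):
    s=ctrl.sense(); im=ctrl.get_image(n); f=np.array(im["frame"])
    cv2.imwrite(f"pics/{tag}.png",f[:,:,::-1])
    if n=="wrist":
        T=np.eye(4);T[:3,:3]=R.from_quat(s["ee_rot"]).as_matrix();T[:3,3]=s["eef_pos"]
        P=T@np.array(im["hand_eye"])
    else: P=np.array(im["pose"])
    return f,np.array(im["mtx"]),P,n=="wrist"
def ray(cam,uv):
    f,K,P,w=cam
    x=(uv[0]-K[0,2])/K[0,0];y=(uv[1]-K[1,2])/K[1,1]
    if w:
        r=np.hypot(x,y);k=np.sin(r)/r if r>1e-9 else 1;d=np.array([x*k,y*k,np.cos(r)])
    else: d=np.array([x,y,1.])
    return P[:3,3],P[:3,:3]@d
def onz(cam,uv,z):
    o,d=ray(cam,uv);return o+d*(z-o[2])/d[2]
def proj(cam,p):
    f,K,P,w=cam
    q=P[:3,:3].T@(np.array(p)-P[:3,3])
    if w:
        r=np.hypot(q[0],q[1]);t=np.arctan2(r,q[2]);q=np.array([q[0]/r*t,q[1]/r*t,1])
    q=q/q[2];return K[0,0]*q[0]+K[0,2],K[1,1]*q[1]+K[1,2]
def save(cam,tag): np.savez(f"{tag}.npz",f=cam[0],K=cam[1],P=cam[2],w=cam[3])
def load(tag):
    d=np.load(f"{tag}.npz");return d["f"],d["K"],d["P"],bool(d["w"])
E
python3 - <<'E'
from h import *
s=ctrl.sense();print({k:np.round(v,3) for k,v in s.items()})
for n in("scene","side","wrist"):
    c=grab(n,n+"0");save(c,n+"0");print(n,c[1].round(1).tolist(),c[2].round(3).tolist())
E
```

```text
pics
{'time': np.float64(0.0), 'qpos': array([-1.273,  0.577,  0.025,  1.438, -0.015,  1.129, -0.056]), 'dq': array([ 0.   , -0.001,  0.   ,  0.   ,  0.001, -0.001,  0.   ]), 'effort': array([-0.0000e+00, -7.6574e+01,  2.2500e+00, -2.8596e+01,  1.5000e-02,
        1.3000e-02,  0.0000e+00]), 'eef_pos': array([0.251, 0.626, 0.23 ]), 'ee_rot': array([ 0.19 ,  0.982, -0.001, -0.   ]), 'force': array([ 0.145, -0.26 , -0.439]), 'torque': array([ 0.032, -0.011,  0.011]), 'opening': np.float64(0.085)}
scene [[585.9, 0.0, 323.5], [0.0, 585.9, 242.3], [0.0, 0.0, 1.0]] [[-0.786, 0.497, -0.367, 1.048], [0.618, 0.631, -0.469, 0.574], [-0.002, -0.596, -0.803, 1.13], [0.0, 0.0, 0.0, 1.0]]
side [[593.1, 0.0, 316.5], [0.0, 593.1, 229.8], [0.0, 0.0, 1.0]] [[-0.988, -0.068, 0.137, 0.435], [-0.151, 0.55, -0.821, 0.927], [-0.02, -0.832, -0.554, 0.709], [0.0, 0.0, 0.0, 1.0]]
wrist [[371.6, 0.0, 315.4], [0.0, 371.6, 243.5], [0.0, 0.0, 1.0]] [[0.372, 0.89, 0.263, 0.184], [0.928, -0.357, -0.108, 0.653], [-0.002, 0.284, -0.959, 0.373], [0.0, 0.0, 0.0, 1.0]]
```

View pics/scene0.png

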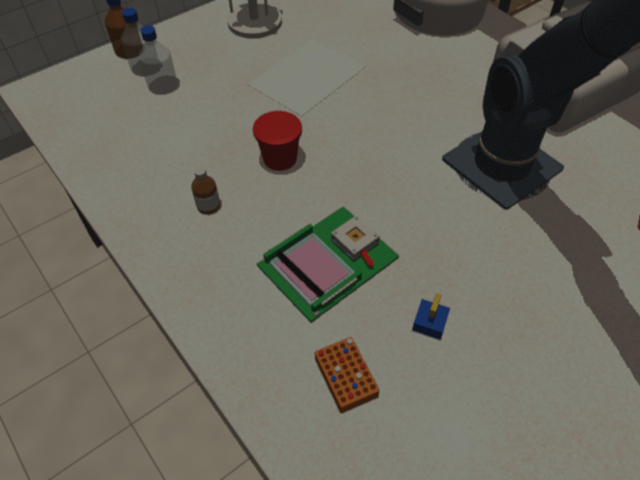

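View pics/side0.png

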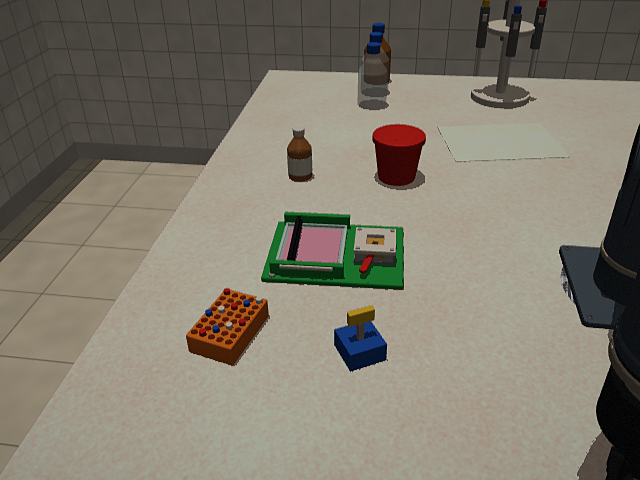

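The scene view shows the key handle near (436,300), the stand at (431,318) and the clamp head at (355,236). In the side view they are at (361,316), (360,345) and (375,242), with the red finger towards (366,266). Next I'll measure these by colour mask.

Run:
```python
from h import *
def comps(m,mn=25):
    n,l,st,ce=cv2.connectedComponentsWithStats(m.astype(np.uint8));return [(st[i,4],ce[i].round(1)) for i in range(1,n) if st[i,4]>mn],l
for n in("scene0","side0"):
    c=load(n);h=cv2.cvtColor(c[0],cv2.COLOR_RGB2HSV).astype(int);H,S,V=h[...,0],h[...,1],h[...,2]
    v,u=np.mgrid[:480,:640]
    roi=(u>180)&(u<460)&(v>195)&(v<420)
    ye=(H>18)&(H<32)&(S>150)&(V>80)&roi; bl=(H>105)&(H<130)&(S>150)&roi; gr=(H>50)&(H<75)&(S>150)&roi;rd=((H<6)|(H>174))&(S>180)&roi
    for nm,m,z in(("yellow",ye,.08),("blue",bl,.03),("red",rd,.05)):
        print(n,nm,[(a,p.tolist(),onz(c,p,z)[:2].round(3).tolist()) for a,p in comps(m)[0]][:6])
    # green base outline at z=12mm
    pts=np.argwhere(gr)[:,::-1].astype(np.float32)
    P=np.array([onz(c,p,.012)[:2] for p in pts],np.float32)
    r=cv2.minAreaRect(cv2.convexHull(P));print("green",r)
    pts=np.argwhere(bl)[:,::-1]
    P=np.array([onz(c,p,.036)[:2] for p in pts if 1],np.float32);print("bluerect",cv2.minAreaRect(P))
    pts=np.argwhere(ye&((u>420)|(n=="side0")&(v>295)))[:,::-1]
    P=np.array([onz(c,p,.09)[:2] for p in pts],np.float32);print("yelrect",cv2.minAreaRect(P),len(P))
```

```text
scene0 yellow [(np.int32(80), [435.4, 302.6], [0.482, 0.226])]
scene0 blue [(np.int32(773), [430.4, 319.6], [0.493, 0.233])]
scene0 red [(np.int32(85), [366.6, 257.5], [0.504, 0.036])]
green ((0.5606892704963684, -0.038734108209609985), (0.2649875581264496, 0.20662859082221985), 2.0407865047454834)
bluerect ((0.5947912931442261, 0.22541430592536926), (0.08836101740598679, 0.29766666889190674), 86.32962036132812)
yelrect ((0.48615026473999023, 0.22866927087306976), (0.04148055240511894, 0.010088784620165825), 30.08059310913086) 80
side0 yellow [(np.int32(147), [360.5, 310.8], [0.486, 0.215])]
side0 blue [(np.int32(36), [246.4, 303.1], [0.69, 0.164]), (np.int32(36), [208.3, 312.4], [0.749, 0.196]), (np.int32(1704), [360.0, 346.1], [0.483, 0.243]), (np.int32(39), [215.5, 328.8], [0.724, 0.234])]
side0 red [(np.int32(138), [365.9, 263.2], [0.491, 0.049]), (np.int32(34), [226.5, 291.4], [0.724, 0.161]), (np.int32(40), [233.6, 306.0], [0.702, 0.197]), (np.int32(42), [241.8, 321.8], [0.678, 0.233]), (np.int32(47), [202.3, 332.1], [0.735, 0.265])]
green ((0.5580098628997803, -0.04990454018115997), (0.2675733268260956, 0.2468404769897461), 2.1294479370117188)
bluerect ((0.6369271874427795, 0.15607768297195435), (0.24480149149894714, 0.4035697281360626), 32.370513916015625)
yelrect ((0.4807741641998291, 0.23452165722846985), (0.043063174933195114, 0.031381700187921524), 27.813636779785156) 153
```

View pics/wrist0.png

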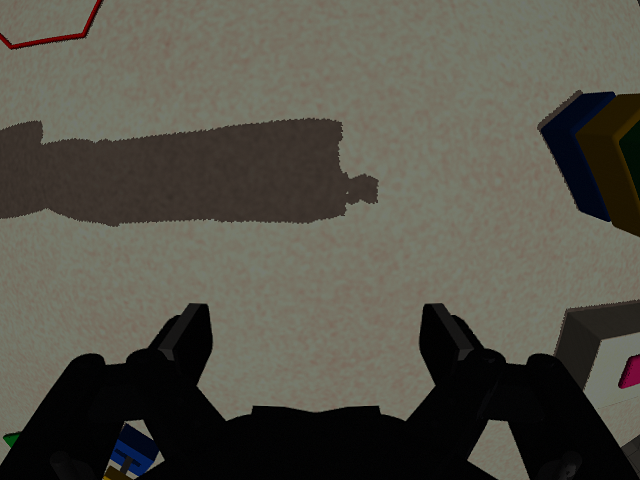

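The wrist view shows the stand at the bottom left, near (130,450), so the direction of travel is clear.

```bash
python3 -m creep '[1,-3.2,-2.5,0,0,0,0, 1,-3.2,-2.5,0,0,0,0, 1,-3.2,-2.5,0,0,0,0, 1,-3.2,-2.5,0,0,0,0, 1,-3.2,-2.5,0,0,0,0, 1,-3.2,-2.5,0,0,0,0, 1,-3.2,-2.5,0,0,0,0, 1,-3.2,-2.5,0,0,0,0]' 40
cat > go.py <<'E'
import sys;from h import *
# go.py x y z [yaw_deg of tool y]  -> tool-frame remaining shift (cm) and turn
s=ctrl.sense();M=R.from_quat(s["ee_rot"]).as_matrix();p=np.array(s["eef_pos"])
print("t",round(s["time"],2),"p",p.round(4),"toolz",M[:,2].round(3),"yaw_y",round(np.degrees(np.arctan2(M[1,1],M[0,1])),2),"q7",round(s["qpos"][6],2),"F",np.round(s["force"],1),"T",np.round(s["torque"],2),"op",round(float(s["opening"]),4))
if len(sys.argv)>3:
    print("shift cm",(M.T@(np.array([float(a) for a in sys.argv[1:4]])-p)*100).round(2))
E
python3 go.py .484 .229 .2
```

```text
time: 0.82
eef_pos: [0.4109, 0.3455, 0.2257]
ee_rot: [0.181, 0.984, -0.001, -0.003]
force: [1.2, -0.5, 0.3]
opening: 0.0857
t 0.82 p [0.4109 0.3455 0.2257] toolz [-0.007 -0.    -1.   ] yaw_y 69.18 q7 0.45 F [ 1.2 -0.5  0.3] T [ 0.04 -0.11 -0.03] op 0.0857
shift cm [-10.98  -8.28   2.52]
```

```bash
python3 -m creep '[1,-3.2,-2.4,0,0,0,0, 1,-3.2,-2.4,0,0,0,0, 1,-3.2,-2.4,0,0,0,0, 1,0,0,0,0,0,-7, 1,0,0,0,0,0,-7, 1,0,0,0,0,0,-7, 1,0,0,0,0,0,-7, 1,0,0,0,0,0,-7]'
python3 - <<'E'
from h import *
c=grab("wrist","w1");save(c,"w1")
E
python3 go.py .484 .229 .2
```

```text
time: 1.48
eef_pos: [0.4823, 0.2248, 0.2248]
ee_rot: [-0.124, 0.992, -0.003, -0.003]
force: [0.2, -0.3, -0.7]
opening: 0.0855
t 1.53 p [0.4823 0.2247 0.2247] toolz [-0.006 -0.007 -1.   ] yaw_y 104.77 q7 1.27 F [-0.7 -0.1  0.2] T [-0.05  0.02  0.09] op 0.0853
shift cm [-0.3   0.38  2.47]
```

View pics/w1.png

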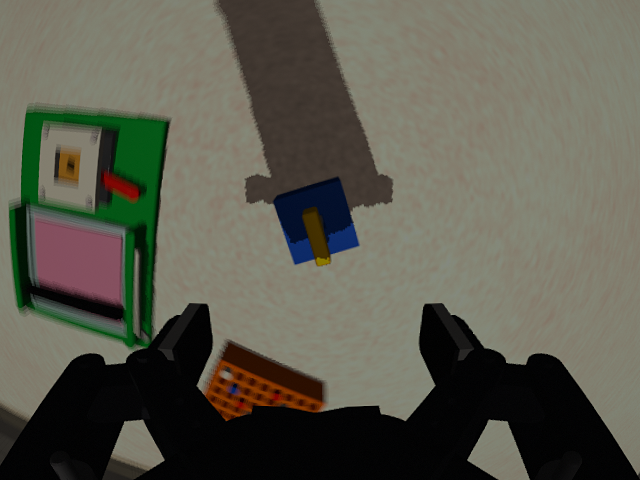

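The wrist view shows the stand and key at (315,225), the caster at the left with the head near (70,165), and the well and socket near (70,163). Next I'll measure the key and a first estimate of the head.

Run:
```python
from h import *
c=load("w1");h=cv2.cvtColor(c[0],cv2.COLOR_RGB2HSV).astype(int);H,S,V=h[...,0],h[...,1],h[...,2]
v,u=np.mgrid[:480,:640]
def rect(m,z):
    P=np.array([onz(c,p,z)[:2]*1000 for p in np.argwhere(m)[:,::-1]],np.float32);r=cv2.minAreaRect(cv2.convexHull(P));print(np.round(r[0],1),np.round(r[1],1),round(r[2],1),len(P))
k=(u>250)&(u<380)&(v>170)&(v<275)
ye=(H>18)&(H<32)&(S>150)&k; rect(ye&(V>40),.092)
m=ye&(V>40)
P=np.array([onz(c,p,.092)[:2]*1000 for p in np.argwhere(m)[:,::-1]])
e=np.linalg.eigh(np.cov(P.T))[1][:,1];print("mean",P.mean(0),"pca yaw",np.degrees(np.arctan2(e[1],e[0])))
bl=(H>105)&(H<130)&(S>150)&k
rect(bl,.036)
head=(u>20)&(u<115)&(v>110)&(v<215)
br=(H>8)&(H<32)&(S>100)&head; rect(br,.04)
wh=(S<60)&(V>90)&head; rect(wh,.048)
gr=(H>50)&(H<75)&(S>150)&(u<180)&(v<350); rect(gr,.012)
print("V of yellow",np.percentile(V[ye],[5,25,50,75,95]))
```

```text
[485.6 225.6] [45.1 12.1] 30.0 831
mean [485.71500301 225.71264626] pca yaw -150.5361125593672
[485.5 224.9] [67.1 63.2] 31.6 3980
[487.  -14.6] [34.6 76.5] 0.6 680
[487.2 -44.2] [113.5 129.3] 5.9 3660
[567.7 -31.9] [270.3 253.8] 4.1 11589
V of yellow [ 39.    60.25  66.    67.   133.  ]
```

```bash
python3 -m creep '[1,-0.34,0,0,-0.3,-0.4,0, 1,0,0,0,0,0,-7, 1,0,0,0,0,0,-7, 1,0,0,0,0,0,-1.2, 1,0,0,4,0,0,0, 1,0,0,4,0,0,0, 1,0,0,0,0,0,0, 1,0,0,0,0,0,0]'; python3 go.py .4856 .2255 .061
```

```text
time: 2.2
eef_pos: [0.4885, 0.227, 0.1446]
ee_rot: [-0.247, 0.969, 0.002, 0.003]
force: [0.4, -0.5, 0.9]
opening: 0.0854
t 2.2 p [0.4885 0.227  0.1446] toolz [ 0.006  0.005 -1.   ] yaw_y 118.57 q7 1.46 F [ 0.4 -0.5  0.9] T [-0.01 -0.02 -0.07] op 0.0854
shift cm [ 0.39 -0.    8.35]
```

```bash
python3 -m creep '[1,0.35,0,1.5,0,0.4,-1.4, 1,0,0,2,0,0,0, 1,0,0,2,0,0,0, 1,0,0,1.5,0,0,0, 1,0,0,0.8,0,0,0, 1,0,0,0,0,0,0, 1,0,0,0,0,0,0, 1,0,0,0,0,0,0]'; python3 go.py .4856 .2255 .061
```

```text
time: 2.87
eef_pos: [0.4926, 0.2294, 0.0768]
ee_rot: [-0.25, 0.968, 0.002, 0.007]
force: [-0.0, -0.7, 0.5]
opening: 0.0853
t 2.87 p [0.4926 0.2294 0.0768] toolz [ 0.013  0.007 -1.   ] yaw_y 118.9 q7 1.44 F [-0.  -0.7  0.5] T [-0.    0.06  0.  ] op 0.0853
shift cm [ 0.82 -0.01  1.57]
```

```bash
python3 -m creep '[1,0.4,0,0.4,0,0.5,0, 1,0.4,0,0.4,0,0.5,-0.5, 1,0.1,0,0.4,0,0.1,-0.5, 1,0,0,0.2,0,0,0, 1,0,0,0,0,0,0, 1,0,0,0,0,0,0, 1,0,0,0,0,0,0, 1,0,0,0,0,0,0]'; python3 go.py .4856 .2255 .061;python3 - <<'E'
from h import *
c=grab("wrist","w2");save(c,"w2")
E
```

```text
time: 3.53
eef_pos: [0.4855, 0.2253, 0.0647]
ee_rot: [-0.258, 0.966, -0.001, -0.001]
force: [0.1, 0.4, 0.7]
opening: 0.0852
t 3.53 p [0.4855 0.2253 0.0647] toolz [-0.002 -0.002 -1.   ] yaw_y 119.92 q7 1.46 F [0.1 0.4 0.7] T [ 0.02 -0.01  0.  ] op 0.0852
shift cm [-0.02  0.01  0.37]
```

View pics/w2.png

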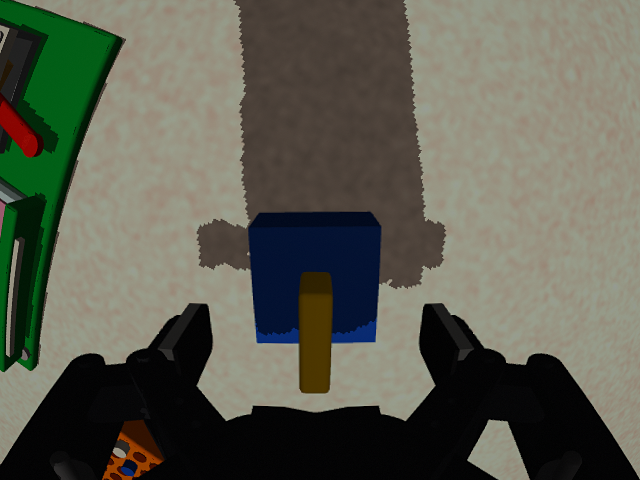

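The handle is centred between the jaws and aligned with them. I'll go down the last 3 mm, then close.

```bash
python3 -m creep '[1,0,0,0.37,0,0,0, 1,0,0,0,0,0,0, 0,0,0,0,0,0,0, 0,0,0,0,0,0,0, 0,0,0,0,0,0,0, 0,0,0,0,0,0,0, 0,0,0,0,0,0,0, 0,0,0,0,0,0,0]' 40;  python3 go.py .4856 .2255 .061
```

```text
time: 4.25
eef_pos: [0.4856, 0.2254, 0.0607]
ee_rot: [-0.258, 0.966, -0.001, -0.001]
force: [0.6, 0.2, -0.3]
opening: 0.0121
t 4.25 p [0.4856 0.2254 0.0607] toolz [-0.002 -0.002 -1.   ] yaw_y 119.92 q7 1.45 F [ 0.6  0.2 -0.3] T [-0.11 -0.08 -0.01] op 0.0121
shift cm [-0.    0.01 -0.03]
```

```bash
python3 -m creep '[0,0,0,-0.5,0,0,0, 0,0,0,-0.5,0,0,0, 0,0,0,-0.5,0,0,0, 0,0,0,-0.5,0,0,0, 0,0,0,-0.5,0,0,0, 0,0,0,-0.5,0,0,0, 0,0,0,0,0,0,0, 0,0,0,0,0,0,0]';  python3 go.py .4856 .2255 .14
```

```text
time: 4.92
eef_pos: [0.4859, 0.2255, 0.0948]
ee_rot: [-0.258, 0.966, -0.0, -0.001]
force: [-0.1, -0.3, -0.6]
opening: 0.0114
t 4.92 p [0.4859 0.2255 0.0948] toolz [-0.001 -0.001 -1.   ] yaw_y 119.91 q7 1.47 F [-0.1 -0.3 -0.6] T [ 0.06 -0.02 -0.01] op 0.0114
shift cm [ 0.03  0.01 -4.52]
```

```bash
python3 -m creep '[0,0,0,-3.5,0,0,0, 0,0,0,-3.5,0,0,0, 0,1.1,-3.8,0,0,0,0, 0,1.1,-3.8,0,0,0,0, 0,1.1,-3.8,0,0,0,0, 0,1.1,-3.8,0,0,0,0, 0,1.1,-3.8,0,0,0,0, 0,1.1,-3.8,0,0,0,0]'; python3 -m creep '[0,1.1,-3.8,0,0,0,0, 0,0,0,0,0,0,7, 0,0,0,0,0,0,7, 0,0,0,0,0,0,7, 0,0,0,0,0,0,7, 0,0,0,0,0,0,7, 0,0,0,0,0,0,7, 0,0,0,0,0,0,3]';   python3 go.py .556 -.06 .14
```

```text
time: 5.58
eef_pos: [0.5441, -0.0002, 0.1675]
ee_rot: [-0.269, 0.963, 0.002, 0.0]
force: [1.3, -0.7, -1.5]
opening: 0.0116
time: 6.25
eef_pos: [0.5541, -0.0591, 0.1653]
ee_rot: [0.134, 0.991, -0.001, -0.001]
force: [-0.0, 0.3, 0.4]
opening: 0.0114
t 6.25 p [ 0.5541 -0.0591  0.1653] toolz [-0.002 -0.002 -1.   ] yaw_y 74.57 q7 1.39 F [-0.   0.3  0.4] T [0.04 0.   0.  ] op 0.0114
shift cm [-0.21 -0.03  2.53]
```

```bash
python3 -m creep '[0,0.2,0,1,0,0,0, 0,0,0,1,0,0,0, 0,0,0,0.4,0,0,0, 0,0,0,0,0,0,0, 0,0,0,0,0,0,0, 0,0,0,0,0,0,0, 0,0,0,0,0,0,0, 0,0,0,0,0,0,0]';python3 go.py
python3 - <<'E'
from h import *
c=grab("wrist","w3");save(c,"w3")
print(proj(c,[.487,-.04,.048]))
E
```

```text
time: 6.92
eef_pos: [0.5519, -0.0585, 0.1394]
ee_rot: [0.135, 0.991, -0.001, -0.002]
force: [-0.4, -0.1, -0.9]
opening: 0.0113
t 6.92 p [ 0.5519 -0.0585  0.1394] toolz [-0.004 -0.002 -1.   ] yaw_y 74.45 q7 1.39 F [-0.4 -0.1 -0.9] T [-0.02  0.03 -0.01] op 0.0113
(np.float64(316.567287104861), np.float64(144.5893601884122))
```

View pics/w3.png

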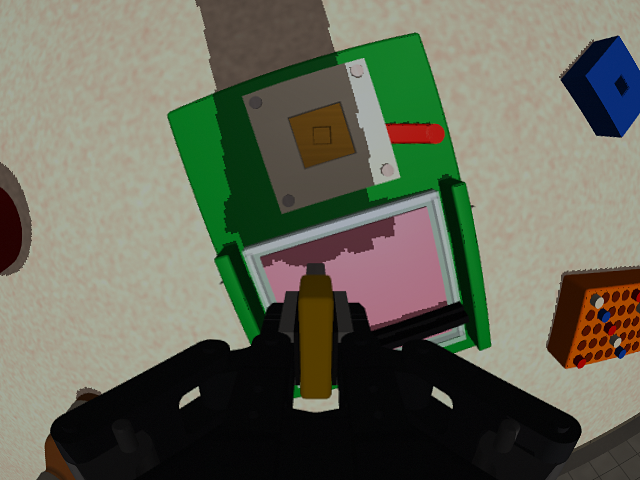

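The view is clear: the well is at (322,135) with the socket outline about 17 px wide at its centre, the red finger points right to (440,133), and the key tip is at (316,268). I'll measure the well, socket, finger and key tip from this image.

Run:
```python
from h import *
c=load("w3");f=c[0];h=cv2.cvtColor(f,cv2.COLOR_RGB2HSV).astype(int);H,S,V=h[...,0],h[...,1],h[...,2]
v,u=np.mgrid[:480,:640]
w=(u>240)&(u<405)&(v>50)&(v<220)
def rect(m,z,nm):
    m=m.astype(np.uint8);cs,_=cv2.findContours(m,cv2.RETR_EXTERNAL,cv2.CHAIN_APPROX_NONE);k=max(cs,key=cv2.contourArea)[:,0]
    P=np.array([onz(c,p,z)[:2]*1000 for p in k],np.float32);r=cv2.minAreaRect(P)
    e=r[2];print(nm,np.round(r[0],1),np.round(r[1],1),round(e,1),len(P));return P
br=(H>8)&(H<30)&(S>120)&w
well=cv2.morphologyEx(br.astype(np.uint8),cv2.MORPH_CLOSE,np.ones((5,5)))
rect(well,.040,"well@40");rect(well,.048,"well@48")
hd=cv2.morphologyEx(((S<80)&(V>60)&w|br).astype(np.uint8),cv2.MORPH_OPEN,np.ones((5,5)));hd=cv2.morphologyEx(hd,cv2.MORPH_CLOSE,np.ones((9,9)));rect(hd,.048,"head")
sk=(u>305)&(u<340)&(v>118)&(v<152)
g=V.copy();med=np.median(V[sk]);dk=sk&(V<med*0.8);rect(dk,.040,"socket outer");print(med,dk.sum())
inner=(~dk)&sk;n,l,st,ce=cv2.connectedComponentsWithStats(inner.astype(np.uint8),connectivity=4);i=l[135,322];print("inner px",st[i]);
if i: rect(l==i,.040,"socket inner")
rd=((H<6)|(H>174))&(S>150)&(u>370)&(u<460)&(v>110)&(v<160)
for z in(.05,.055): 
    P=rect(rd,z,"finger");e=np.linalg.eigh(np.cov(P.T))[1][:,1];print("dir",np.degrees(np.arctan2(e[1],e[0]))%180)
big=cv2.resize(f[90:180,270:400,::-1],None,fx=6,fy=6,interpolation=cv2.INTER_CUBIC);cv2.imwrite("pics/crop3.png",big)
print("key tip row", proj(c,[.5519,-.0585,.1394-.0547]))
```

```text
well@40 [481.9 -35.2] [34.2 34.3] 2.3 197
well@48 [482.  -35.3] [33.1 33.2] 2.3 197
head [482.  -35.3] [80.3 80.1] 2.2 474
socket outer [481.7 -34.9] [11.6 11.1] 74.7 96
88.0 75
inner px [ 306  119   34   33 1047]
socket inner [482.1 -34.7] [21.3 20.9] 74.7 130
finger [495.   22.3] [37.5 11.6] 77.6 136
dir 75.58577479699402
finger [494.7  20.9] [36.7 11.4] 77.6 136
dir 75.58577811112288
key tip row (np.float64(315.6949755062405), np.float64(267.4162654041996))
```

View pics/crop3.png

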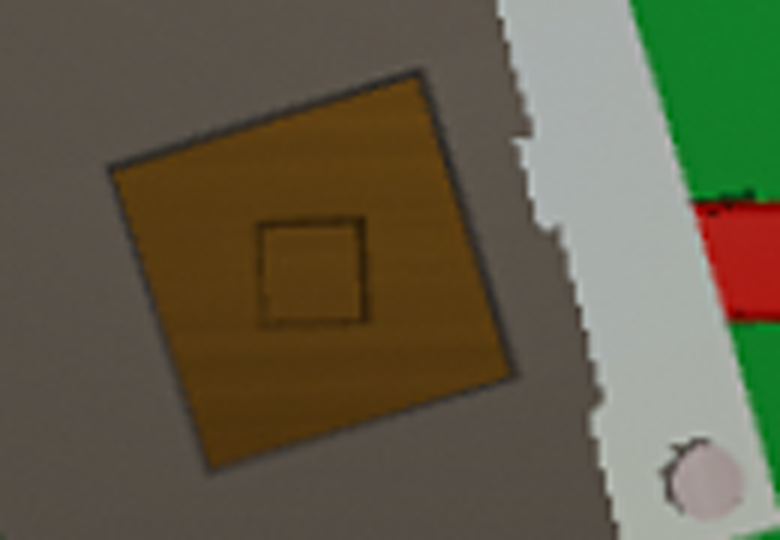

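```bash
python3 - <<'E'
from h import *
c=load("w3");f=c[0];h=cv2.cvtColor(f,cv2.COLOR_RGB2HSV).astype(int);H,S,V=h[...,0],h[...,1],h[...,2]
s=ctrl.sense();M=R.from_quat(s["ee_rot"]).as_matrix();p=np.array(s["eef_pos"])
pr=lambda x,y,z:np.round(proj(c,p+M@np.array([x,y,z])/1000),1)
print("pred tip front L/R",pr(5,-5,54.7),pr(5,5,54.7),"handle front bottom",pr(22,0,54.7-62),"front top",pr(22,0,-31.3),"back top",pr(-22,0,-31.3), "sides",pr(0,-6,-31.3),pr(0,6,-31.3))
for r in range(256,284,2): print(r,f[r,316].tolist(),end=" ")
print()
for r in range(386,404,2): print(r,f[r,316].tolist(),end=" ")
print();print("row268",[(x,f[268,x].sum()) for x in range(300,334,2)])
y=(H>15)&(H<32)&(S>150);print("yellow cols at row340",np.flatnonzero(y[340,280:350])[[0,-1]]+280)
E
python3 go.py .4819 -.0351 .110
```

```text
pred tip front L/R [306.6 258.9] [324.5 258.9] handle front bottom [315.4 269.1] front top [315.3 294.6] back top [315.3 398.2] sides [298.3 351. ] [332.4 351. ]
256 [88, 47, 56] 258 [88, 48, 57] 260 [86, 47, 56] 262 [91, 49, 58] 264 [36, 34, 33] 266 [38, 36, 35] 268 [38, 35, 35] 270 [38, 34, 34] 272 [37, 35, 34] 274 [43, 35, 24] 276 [56, 40, 0] 278 [56, 39, 0] 280 [56, 39, 0] 282 [56, 40, 0] 
386 [85, 61, 0] 388 [85, 61, 0] 390 [84, 61, 0] 392 [84, 60, 0] 394 [85, 61, 0] 396 [85, 60, 0] 398 [91, 75, 35] 400 [171, 176, 158] 402 [167, 173, 154] 
row268 [(300, np.uint64(432)), (302, np.uint64(433)), (304, np.uint64(438)), (306, np.uint64(317)), (308, np.uint64(100)), (310, np.uint64(107)), (312, np.uint64(103)), (314, np.uint64(105)), (316, np.uint64(108)), (318, np.uint64(109)), (320, np.uint64(110)), (322, np.uint64(109)), (324, np.uint64(151)), (326, np.uint64(435)), (328, np.uint64(428)), (330, np.uint64(431)), (332, np.uint64(431))]
yellow cols at row340 [299 332]
t 6.97 p [ 0.552  -0.0585  0.1394] toolz [-0.004 -0.002 -1.   ] yaw_y 74.44 q7 1.39 F [ 0.2  0.  -1.4] T [-0.03  0.02  0.04] op 0.0118
shift cm [7.37 0.38 2.97]
```

Run:
```python
from h import *
from scipy.optimize import least_squares
c=load("w3");f=c[0].astype(int)
s=ctrl.sense();M=R.from_quat(s["ee_rot"]).as_matrix();p=np.array(s["eef_pos"])
for r in range(284,308): print(r,f[r,316,0],end=" ")
g=f[:,312:320,0].mean(1)
e=286+np.argmax(np.abs(np.diff(g[286:306])))+.5
print("\nfront top edge",e, "tip",[round(x) for x in g[259:268]])
row=lambda x,z:proj(c,p+M@np.array([x,0,z])/1000)[1]
K=[(5,54.7,263.2),(22,-7.3,274.5),(22,-31.3,e),(-22,-31.3,398.5)]
def res(q,full):
    dx,dz=q[:2];t=q[2] if full else 0
    return [row(x+dx+t*z,z+dz-t*x)-o for x,z,o in K]
for full in(0,1):
    q=least_squares(res,[0,0,0][:2+full],args=(full,));print(q.x,q.fun.round(2))
```

```text
284 56 285 57 286 57 287 57 288 57 289 56 290 57 291 58 292 57 293 56 294 57 295 57 296 60 297 67 298 73 299 80 300 82 301 83 302 84 303 84 304 86 305 85 306 85 307 85 
front top edge 297.5 tip [86, 87, 87, 90, 46, 36, 37, 38, 38]
[-3.57459586  4.29504283] [-0.79 -0.79  1.48 -0.42]
[-3.56553586  3.93495464 -0.01142747] [ 0.39 -0.91  0.64 -0.13]
```

```bash
python3 -m creep '[0,2,0.13,0,-0.2,-0.2,0, 0,2,0.13,0,0,0,0, 0,2,0.12,0,0,0,0, 0,0,0,1,0,0,0, 0,0,0,1,0,0,0, 0,0,0,0.8,0,0,0, 0,0,0,0,0,0,0, 0,0,0,0,0,0,0]';python3 go.py .4819 -.0351 .1067
```

```text
time: 7.63
eef_pos: [0.4951, -0.0384, 0.1128]
ee_rot: [0.135, 0.991, 0.001, 0.003]
force: [0.3, 0.1, -1.5]
opening: 0.0112
t 7.63 p [ 0.4951 -0.0384  0.1128] toolz [ 0.007  0.001 -1.   ] yaw_y 74.43 q7 1.36 F [ 0.3  0.1 -1.5] T [ 0.01 -0.06 -0.01] op 0.0112
shift cm [ 1.36 -0.04  0.6 ]
```

```bash
python3 -m creep '[0,0,0,0.3,0.15,0.35,0, 0,0,0,0.3,0,0.1,0, 0,0,0,0,0,0,0, 0,0,0,0,0,0,0, 0,0,0,0,0,0,0, 0,0,0,0,0,0,0, 0,0,0,0,0,0,0, 0,0,0,0,0,0,0]';python3 go.py .4819 -.0351 .1067;python3 - <<'E'
from h import *
c=grab("wrist","w4");save(c,"w4")
cv2.imwrite("pics/crop4.png",cv2.resize(c[0][190:310,250:400,::-1],None,fx=5,fy=5,interpolation=cv2.INTER_CUBIC))
E
```

```text
time: 8.3
eef_pos: [0.497, -0.0389, 0.1074]
ee_rot: [0.136, 0.991, 0.0, 0.0]
force: [-0.2, -0.1, -0.8]
opening: 0.011
t 8.3 p [ 0.497  -0.0389  0.1074] toolz [ 0.  0. -1.] yaw_y 74.38 q7 1.36 F [-0.2 -0.1 -0.8] T [ 0.03 -0.07  0.01] op 0.011
shift cm [ 1.55 -0.04  0.06]
```

View pics/crop4.png

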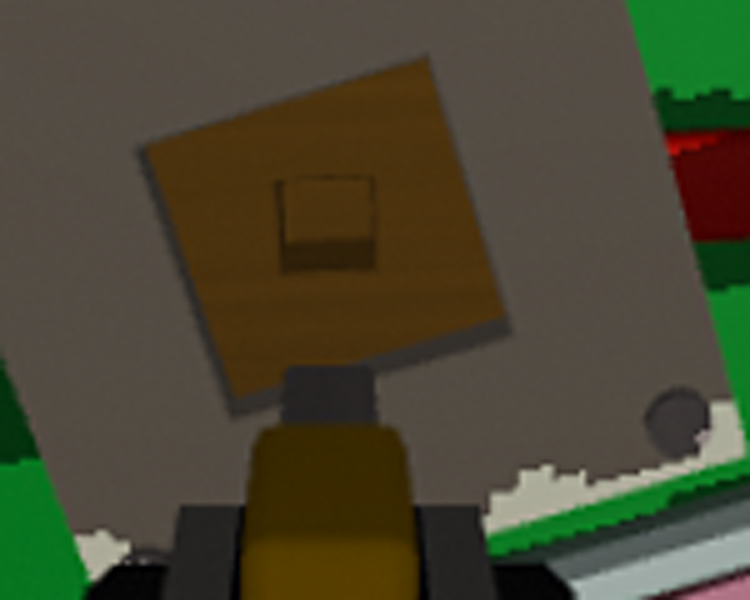

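Run:
```python
from h import *
c=load("w4");s=ctrl.sense();M=R.from_quat(s["ee_rot"]).as_matrix();p=np.array(s["eef_pos"])
T=lambda uv,z:(M.T@(onz(c,uv,z)-p)*1000)[:2].round(2)
print("socket far/near",T((250+326/5,190+177/5),.04),T((250+328/5,190+270/5),.04),"L/R",T((250+278/5,190+224/5),.04),T((250+376/5,190+224/5),.04))
for z in(.0487,.0527): print("tip front L/R",T((250+283/5,190+366/5),z),T((250+377/5,190+366/5),z))
```

```text
socket far/near [21.13 -0.18] [9.86 0.05] L/R [15.47 -5.8 ] [15.47  5.67]
tip front L/R [ 0.94 -5.1 ] [0.95 5.69]
tip front L/R [ 2.36 -5.  ] [2.36 5.58]
```

```bash
python3 -m creep '[0,0.9,-0.02,-0.1,0,0,0, 0,0.9,-0.02,0,0,0,0, 0,0,0,0,0,0,0, 0,0,0,0.3,0,0,0, 0,0,0,0.3,0,0,0, 0,0,0,0.2,0,0,0, 0,0,0,0,0,0,0, 0,0,0,0,0,0,0]';python3 go.py .4794 -.0348 .0947
```

```text
time: 9.02
eef_pos: [0.477, -0.0337, 0.0998]
ee_rot: [0.136, 0.991, 0.0, 0.0]
force: [-0.1, 0.5, -0.7]
opening: 0.0113
t 9.02 p [ 0.477  -0.0337  0.0998] toolz [ 0.  0. -1.] yaw_y 74.41 q7 1.36 F [-0.1  0.5 -0.7] T [-0.04  0.01 -0.02] op 0.0113
shift cm [-0.26 -0.04  0.51]
```

```bash
python3 -m creep '[0,-0.25,0,0,0,0,0, 0,0,0,0,0,0,0, 0,0,0,0.15,0,0,0, 0,0,0,0.15,0,0,0, 0,0,0,0.1,0,0,0, 0,0,0,0,0,0,0, 0,0,0,0,0,0,0, 0,0,0,0,0,0,0]';python3 go.py .4794 -.0343 .0927
```

```text
time: 9.68
eef_pos: [0.4803, -0.0347, 0.0951]
ee_rot: [0.136, 0.991, 0.0, 0.0]
force: [0.3, 0.1, -0.9]
opening: 0.0113
t 9.68 p [ 0.4803 -0.0347  0.0951] toolz [ 0.  0. -1.] yaw_y 74.39 q7 1.36 F [ 0.3  0.1 -0.9] T [-0.02 -0.02 -0.04] op 0.0113
shift cm [0.1  0.01 0.24]
```

```bash
python3 -m creep '[0,0.08,0,0,0,0,0, 0,0,0,0,0,0,0, 0,0,0,0.1,0,0,0, 0,0,0,0,0,0,0, 0,0,0,0.1,0,0,0, 0,0,0,0,0,0,0, 0,0,0,0,0,0,0, 0,0,0,0,0,0,0]';python3 go.py .4794 -.0343 .0927
```

```text
time: 10.35
eef_pos: [0.4798, -0.0345, 0.0931]
ee_rot: [0.136, 0.991, 0.0, 0.001]
force: [0.3, -0.0, -0.6]
opening: 0.0116
t 10.35 p [ 0.4798 -0.0345  0.0931] toolz [ 0.001  0.    -1.   ] yaw_y 74.39 q7 1.36 F [ 0.3 -0.  -0.6] T [ 0.01 -0.04  0.01] op 0.0116
shift cm [0.04 0.   0.04]
```

```bash
python3 -m creep '[0,0.04,0,0.1,0,0,0, 0,0,0,0,0,0,0, 0,0,0,0.1,0,0,0, 0,0,0,0,0,0,0, 0,0,0,0.1,0,0,0, 0,0,0,0,0,0,0, 0,0,0,0,0,0,0, 0,0,0,0,0,0,0]';python3 go.py .4794 -.0343 .0807
```

```text
time: 11.02
eef_pos: [0.4798, -0.0344, 0.0899]
ee_rot: [0.136, 0.991, 0.0, 0.001]
force: [0.0, -0.2, -0.8]
opening: 0.0111
t 11.02 p [ 0.4798 -0.0344  0.0899] toolz [ 0.002  0.    -1.   ] yaw_y 74.39 q7 1.36 F [ 0.  -0.2 -0.8] T [-0.   -0.05 -0.01] op 0.0111
shift cm [0.04 0.   0.92]
```

The tip is about 5 mm below the well floor with no contact force, so it's in the socket. I'll carry on down gently.

```bash
python3 -m creep '[0,0,0,0.1,0,0.1,0, 0,0,0,0.1,0,0,0, 0,0,0,0.1,0,0,0, 0,0,0,0.1,0,0,0, 0,0,0,0.1,0,0,0, 0,0,0,0,0,0,0, 0,0,0,0,0,0,0, 0,0,0,0,0,0,0]';python3 go.py .4794 -.0343 .0807
```

```text
time: 11.68
eef_pos: [0.4799, -0.0344, 0.0843]
ee_rot: [0.136, 0.991, 0.0, 0.0]
force: [0.7, 0.7, -0.4]
opening: 0.0113
t 11.68 p [ 0.4799 -0.0344  0.0843] toolz [ 0.     0.001 -1.   ] yaw_y 74.39 q7 1.36 F [ 0.7  0.7 -0.4] T [-0.05 -0.18  0.1 ] op 0.0113
shift cm [ 0.05 -0.01  0.36]
```

```bash
python3 -m creep '[0,0,0,0.1,0,0,0, 0,0,0,0,0,0,0, 0,0,0,0.1,0,0,0, 0,0,0,0,0,0,0, 0,0,0,0.08,0,0,0, 0,0,0,0,0,0,0, 0,0,0,0,0,0,0, 0,0,0,0,0,0,0]';python3 go.py .4794 -.0343 .0807
```

```text
time: 12.35
eef_pos: [0.4799, -0.0344, 0.0812]
ee_rot: [0.136, 0.991, 0.0, 0.0]
force: [0.2, 0.2, -0.9]
opening: 0.0112
t 12.35 p [ 0.4799 -0.0344  0.0812] toolz [ 0.     0.001 -1.   ] yaw_y 74.39 q7 1.36 F [ 0.2  0.2 -0.9] T [-0.07 -0.14  0.01] op 0.0112
shift cm [ 0.05 -0.    0.05]
```

```bash
python3 -m creep '[0,0,0,0.05,0,0,0, 0,0,0,0,0,0,0, 0,0,0,0.03,0,0,0, 0,0,0,0,0,0,0, 0,0,0,0,0,0,0, 0,0,0,0,0,0,0, 0,0,0,0,0,0,0, 0,0,0,0,0,0,0]';python3 go.py .4794 -.0343 .0807
```

```text
time: 13.02
eef_pos: [0.48, -0.0344, 0.0807]
ee_rot: [0.136, 0.991, 0.0, 0.0]
force: [0.1, 0.5, 0.8]
opening: 0.0112
t 13.02 p [ 0.48   -0.0344  0.0807] toolz [ 0.001  0.001 -1.   ] yaw_y 74.39 q7 1.36 F [0.1 0.5 0.8] T [-0.04 -0.    0.04] op 0.0112
shift cm [ 0.06 -0.01  0.  ]
```

```bash
python3 -m creep '[0,0,0,0.04,0,0,0, 0,0,0,0,0,0,0, 0,0,0,0,0,0,0, 0,0,0,0,0,0,0, 0,0,0,0,0,0,0, 0,0,0,0,0,0,0, 0,0,0,0,0,0,0, 0,0,0,0,0,0,0]';python3 go.py .4794 -.0343 .0807
```

```text
time: 13.68
eef_pos: [0.48, -0.0344, 0.0807]
ee_rot: [0.136, 0.991, 0.0, 0.0]
force: [0.1, -0.4, 1.1]
opening: 0.0112
t 13.68 p [ 0.48   -0.0344  0.0807] toolz [ 0.001  0.001 -1.   ] yaw_y 74.38 q7 1.36 F [ 0.1 -0.4  1.1] T [-0.04  0.05  0.06] op 0.0112
shift cm [ 0.06 -0.01 -0.  ]
```

It stopped at TCP z = 0.0807 m, which is exactly the fully-home height, with about 1–2 N of contact. I'll turn clockwise gently (positive wz) and watch the side forces and torque.

```bash
python3 -m creep '[0,0,0.013,-0.01,0,0,5, 0,0,0,0,0,0,0, 0,0,0.013,0,0,0,5, 0,0,0,0,0,0,0, 0,0,0.013,0,0,0,5, 0,0,0,0,0,0,0, 0,0,0,0,0,0,0, 0,0,0,0,0,0,0]';python3 go.py .48 -.0344 .0807
```

```text
time: 14.35
eef_pos: [0.4804, -0.0341, 0.0807]
ee_rot: [0.257, 0.966, 0.0, 0.001]
force: [1.0, 0.3, 1.9]
opening: 0.0111
t 14.35 p [ 0.4804 -0.0341  0.0807] toolz [ 0.001 -0.    -1.   ] yaw_y 60.2 q7 1.19 F [1.  0.3 1.9] T [ 0.04 -0.05 -0.05] op 0.0111
shift cm [ 0.02 -0.05  0.  ]
```

```bash
python3 -m creep '[0,0,0.013,0,0,0,5, 0,0,0.013,0,0,0,5, 0,0,0.013,0,0,0,5, 0,0,0.013,0,0,0,5, 0,0,0,0,0,0,0, 0,0,0,0,0,0,0, 0,0,0,0,0,0,0, 0,0,0,0,0,0,0]';python3 go.py .48 -.0344 .0807
```

```text
time: 15.02
eef_pos: [0.4808, -0.0336, 0.0807]
ee_rot: [0.414, 0.91, 0.0, 0.001]
force: [0.6, 0.3, 1.2]
opening: 0.0113
t 15.02 p [ 0.4808 -0.0336  0.0807] toolz [ 0.001  0.    -1.   ] yaw_y 41.08 q7 0.96 F [0.6 0.3 1.2] T [-0.   -0.06  0.03] op 0.0113
shift cm [-0.01 -0.11  0.  ]
```

```bash
python3 -m creep '[0,0,0.013,0,0,0,5, 0,0,0.013,0,0,0,5, 0,0,0.013,0,0,0,5, 0,0,0.013,0,0,0,5, 0,0,0.005,0,0,0,2, 0,0,0,0,0,0,0, 0,0,0,0,0,0,0, 0,0,0,0,0,0,0]';python3 go.py .48 -.0344 .0807
python3 - <<'E'
from h import *
c=grab("wrist","w5");save(c,"w5")
cv2.imwrite("pics/crop5.png",c[0][:,:,::-1])
E
```

```text
time: 15.68
eef_pos: [0.4815, -0.0333, 0.0807]
ee_rot: [0.579, 0.815, 0.001, 0.0]
force: [0.0, -0.4, 1.8]
opening: 0.0115
t 15.68 p [ 0.4815 -0.0333  0.0807] toolz [ 0.002  0.001 -1.   ] yaw_y 19.22 q7 0.7 F [ 0.  -0.4  1.8] T [-0.   -0.06  0.03] op 0.0115
shift cm [-0.05 -0.17  0.  ]
```

View pics/crop5.png

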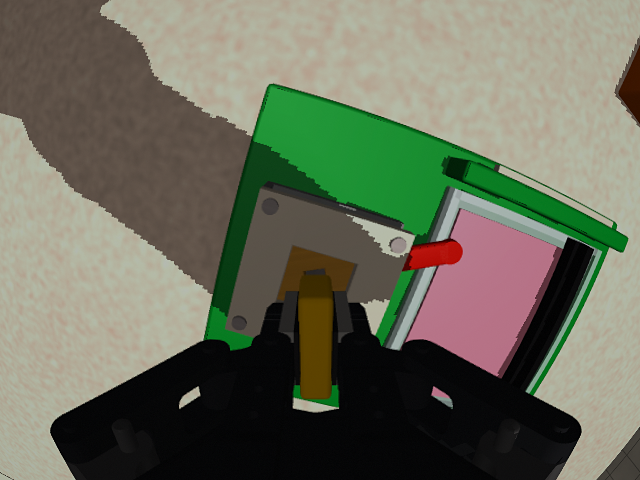

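The finger has followed the key and now lies over the tray's near rim, tip at (450,250). I'll approach the stop in smaller steps and measure the finger angle from the image.

```bash
cat > fa.py <<'E'
from h import *
import sys
def fa(c):
    h=cv2.cvtColor(c[0],cv2.COLOR_RGB2HSV).astype(int);H,S,V=h[...,0],h[...,1],h[...,2]
    m=(((H<6)|(H>174))&(S>150)&(V>60)).astype(np.uint8)
    pred=[proj(c,[.4819+.075*np.cos(a),-.0351+.075*np.sin(a),.05]) for a in np.radians([0,15])]
    n,l,st,ce=cv2.connectedComponentsWithStats(m);i=min(range(1,n),key=lambda i:min(np.hypot(*(ce[i]-q)) for q in pred)+(1e3 if st[i,4]<60 else 0))
    P=np.array([onz(c,p,.05)[:2]*1000 for p in np.argwhere(l==i)[:,::-1]]);e=np.linalg.eigh(np.cov(P.T))[1][:,1];d=P.mean(0)-[481.9,-35.1]
    print("finger px",st[i,4],ce[i].round(),"pca yaw",round((np.degrees(np.arctan2(e[1],e[0]))+90)%180-90,1),"bearing",round(np.degrees(np.arctan2(d[1],d[0])),1),"mean",P.mean(0).round(1))
if __name__=="__main__":
    fa(load(sys.argv[1]) if len(sys.argv)>1 else grab("wrist","wf"))
E
python3 fa.py w3; python3 fa.py w5
python3 -m creep '[0,0,0.013,0,0,0,5, 0,0,0.013,0,0,0,5, 0,0,0.004,0,0,0,2, 0,0,0,0,0,0,0, 0,0,0,0,0,0,0, 0,0,0,0,0,0,0, 0,0,0,0,0,0,0, 0,0,0,0,0,0,0]';python3 go.py .48 -.0344 .0807; python3 fa.py
```

```text
finger px 1026 [415. 133.] pca yaw 76.3 bearing 77.2 mean [494.9  22.2]
finger px 1247 [433. 255.] pca yaw 29.5 bearing 34.8 mean [5.331e+02 5.000e-01]
time: 16.4
eef_pos: [0.4818, -0.0333, 0.0807]
ee_rot: [0.659, 0.752, 0.002, 0.0]
force: [-0.7, 1.6, 1.4]
opening: 0.0115
t 16.4 p [ 0.4818 -0.0333  0.0807] toolz [ 0.002  0.002 -1.   ] yaw_y 7.55 q7 0.56 F [-0.7  1.6  1.4] T [-0.03 -0.08  0.  ] op 0.0115
shift cm [-0.08 -0.2   0.  ]
finger px 1456 [429. 255.] pca yaw 16.2 bearing 23.5 mean [537.1 -11.1]
```

```bash
python3 -m creep '[0,0,0.01,0,0,0,4, 0,0,0.01,0,0,0,4, 0,0,0,0,0,0,0, 0,0,0,0,0,0,0, 0,0,0,0,0,0,0, 0,0,0,0,0,0,0, 0,0,0,0,0,0,0, 0,0,0,0,0,0,0]';python3 go.py .48 -.0344 .0807; python3 fa.py
```

```text
time: 17.12
eef_pos: [0.4821, -0.0333, 0.0807]
ee_rot: [0.708, 0.706, 0.002, -0.0]
force: [0.1, 0.4, 0.5]
opening: 0.0113
t 17.12 p [ 0.4821 -0.0333  0.0807] toolz [ 0.002  0.002 -1.   ] yaw_y -0.17 q7 0.46 F [0.1 0.4 0.5] T [ 0.07 -0.09  0.12] op 0.0113
shift cm [-0.11 -0.21  0.  ]
finger px 1543 [427. 256.] pca yaw 7.7 bearing 15.9 mean [538.9 -18.9]
```

```bash
python3 -m creep '[0,0,0.005,0,0,0,2, 0,0,0,0,0,0,0, 0,0,0,0,0,0,0, 0,0,0,0,0,0,0, 0,0,0.005,0,0,0,1.5, 0,0,0,0,0,0,0, 0,0,0,0,0,0,0, 0,0,0,0,0,0,0]';python3 go.py .48 -.0344 .0807; python3 fa.py
```

```text
time: 17.83
eef_pos: [0.4822, -0.0333, 0.0807]
ee_rot: [0.731, 0.682, 0.002, -0.0]
force: [0.4, 0.5, 1.0]
opening: 0.0117
t 17.83 p [ 0.4822 -0.0333  0.0807] toolz [ 0.002  0.002 -1.   ] yaw_y -4.01 q7 0.42 F [0.4 0.5 1. ] T [ 0.03 -0.16  0.07] op 0.0117
shift cm [-0.13 -0.21  0.  ]
finger px 1580 [426. 254.] pca yaw 4.1 bearing 12.8 mean [539.3 -22.1]
```

```bash
python3 -m creep '[0,0,0,0,0,0,1, 0,0,0,0,0,0,0, 0,0,0,0,0,0,0, 0,0,0,0,0,0,0, 0,0,0,0,0,0,0, 0,0,0,0,0,0,0, 0,0,0,0,0,0,0, 0,0,0,0,0,0,0]';python3 go.py .48 -.0344 .0807; python3 fa.py
```

```text
time: 18.55
eef_pos: [0.4823, -0.0333, 0.0807]
ee_rot: [0.738, 0.675, 0.002, -0.0]
force: [0.9, -0.5, 0.5]
opening: 0.0118
t 18.55 p [ 0.4823 -0.0333  0.0807] toolz [ 0.002  0.002 -1.   ] yaw_y -5.1 q7 0.4 F [ 0.9 -0.5  0.5] T [ 0.03 -0.13  0.05] op 0.0118
shift cm [-0.13 -0.22  0.  ]
finger px 1585 [426. 254.] pca yaw 2.9 bearing 11.7 mean [539.6 -23.2]
```

```bash
python3 -m creep '[0,0,0,0,0,0,1, 0,0,0,0,0,0,0, 0,0,0,0,0,0,0, 0,0,0,0,0,0,0, 0,0,0,0,0,0,0, 0,0,0,0,0,0,0, 0,0,0,0,0,0,0, 0,0,0,0,0,0,0]';python3 go.py .48 -.0344 .0807; python3 fa.py
```

```text
time: 19.27
eef_pos: [0.4823, -0.0333, 0.0807]
ee_rot: [0.744, 0.668, 0.002, -0.0]
force: [0.9, 0.5, 0.4]
opening: 0.0113
t 19.27 p [ 0.4823 -0.0333  0.0807] toolz [ 0.002  0.002 -1.   ] yaw_y -6.22 q7 0.39 F [0.9 0.5 0.4] T [ 0.01 -0.11  0.09] op 0.0113
shift cm [-0.13 -0.22  0.  ]
finger px 1592 [426. 254.] pca yaw 2.0 bearing 10.6 mean [539.7 -24.3]
```

```bash
python3 -m creep '[0,0,0,0,0,0,0.8, 0,0,0,0,0,0,0, 0,0,0,0,0,0,0, 0,0,0,0,0,0,0, 0,0,0,0,0,0,0, 0,0,0,0,0,0,0, 0,0,0,0,0,0,0, 0,0,0,0,0,0,0]';python3 go.py .48 -.0344 .0807; python3 fa.py
```

```text
time: 19.98
eef_pos: [0.4823, -0.0333, 0.0807]
ee_rot: [0.75, 0.662, 0.002, -0.0]
force: [-0.6, 0.9, 0.6]
opening: 0.0116
t 19.98 p [ 0.4823 -0.0333  0.0807] toolz [ 0.002  0.002 -1.   ] yaw_y -7.1 q7 0.38 F [-0.6  0.9  0.6] T [ 0.04 -0.15  0.05] op 0.0116
shift cm [-0.14 -0.21  0.  ]
finger px 1597 [426. 254.] pca yaw 0.9 bearing 9.7 mean [539.7 -25.2]
```

Run:
```python
from h import *
c=grab("wrist","w6");save(c,"w6");f=c[0][:,:,::-1].copy()
for q in ([.4819,-.0351,.048],[.4819+.085*np.cos(.039),-.0351+.085*np.sin(.039),.05]):
    u,v=proj(c,q);cv2.circle(f,(int(u),int(v)),3,(255,0,255),-1)
cv2.imwrite("pics/crop6.png",cv2.resize(f[150:400,180:520],None,fx=2.2,fy=2.2))
s=grab("side","side6");cv2.imwrite("pics/s6.png",cv2.resize(s[0][180:300,240:430,::-1],None,fx=4,fy=4,interpolation=cv2.INTER_CUBIC))
```

```text
(no output)
```

View pics/crop6.png

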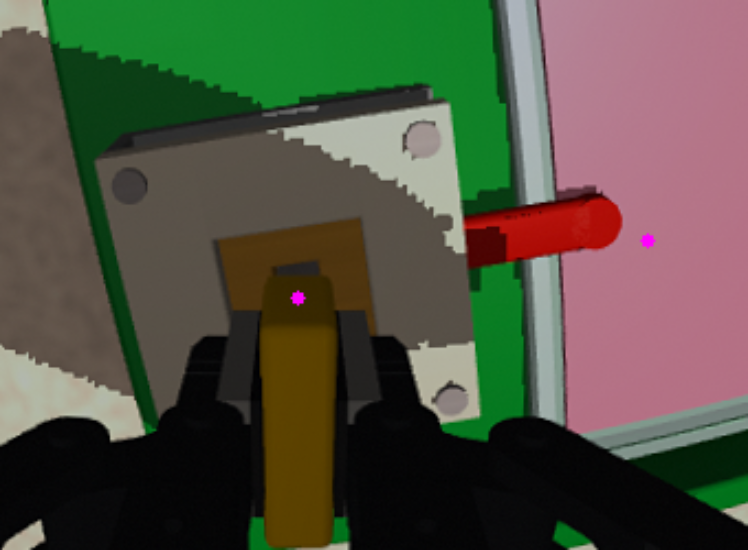

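The finger comes out of the side of the head, well below the top face, so my plane at z = 50 mm was too high. I'll recompute at the lower height from the saved images.

```bash
for z in .028 .032 .036; do echo z $z; sed "s/,\.05)/,$z)/" fa.py > fb.py; for t in w3 w5 w6; do python3 fb.py $t; done; done
```

```text
z .028
finger px 1026 [415. 133.] pca yaw 76.3 bearing 77.4 mean [496.  28.]
finger px 1247 [433. 255.] pca yaw 29.5 bearing 27.2 mean [542.7  -3.8]
finger px 1594 [426. 254.] pca yaw 0.9 bearing 1.7 mean [546.  -33.2]
z .032
finger px 1026 [415. 133.] pca yaw 76.3 bearing 77.3 mean [495.8  27. ]
finger px 1247 [433. 255.] pca yaw 29.5 bearing 28.5 mean [541.  -3.]
finger px 1594 [426. 254.] pca yaw 0.9 bearing 3.0 mean [544.8 -31.8]
z .036
finger px 1026 [415. 133.] pca yaw 76.3 bearing 77.3 mean [495.6  25.9]
finger px 1247 [433. 255.] pca yaw 29.5 bearing 29.8 mean [539.2  -2.2]
finger px 1594 [426. 254.] pca yaw 0.9 bearing 4.4 mean [543.7 -30.3]
```

```bash
cat > tq.py <<'E'
from h import *
from fa import fa
T=[];F=[]
for i in range(6):
    c=grab("wrist","wt");s=ctrl.sense();T.append(s["torque"]);F.append(s["force"])
M=R.from_quat(s["ee_rot"]).as_matrix()
print("Tmean",np.mean(T,0).round(3),"Fmean",np.mean(F,0).round(2),"yaw",round(np.degrees(np.arctan2(M[1,1],M[0,1])),2),"eff7",round(s["effort"][6],3),"z",round(s["eef_pos"][2],4),"t",s["time"]);fa(c)
E
python3 tq.py
python3 -m creep '[0,0,0,0,0,0,0.8, 0,0,0,0,0,0,0, 0,0,0,0,0,0,0, 0,0,0,0,0,0,0, 0,0,0,0,0,0,0, 0,0,0,0,0,0,0, 0,0,0,0,0,0,0, 0,0,0,0,0,0,0]' 20; python3 tq.py
```

```text
Tmean [ 0.051 -0.129  0.081] Fmean [0.58 0.04 0.76] yaw -7.1 eff7 -0.07 z 0.0807 t 20.4333
finger px 1596 [426. 254.] pca yaw 0.9 bearing 9.7 mean [539.7 -25.2]
time: 21.1
eef_pos: [0.4824, -0.0333, 0.0807]
ee_rot: [0.755, 0.656, 0.002, -0.0]
force: [1.2, 0.7, 1.1]
opening: 0.0112
Tmean [ 0.033 -0.15   0.104] Fmean [0.1  0.46 0.58] yaw -7.98 eff7 -0.117 z 0.0807 t 21.4
finger px 1609 [426. 253.] pca yaw 0.8 bearing 9.6 mean [539.9 -25.3]
```

```bash
python3 -m creep '[0,0,0,0,0,0,0.8, 0,0,0,0,0,0,0, 0,0,0,0,0,0,0, 0,0,0,0,0,0,0, 0,0,0,0,0,0,0, 0,0,0,0,0,0,0, 0,0,0,0,0,0,0, 0,0,0,0,0,0,0]' 20; python3 tq.py
```

```text
time: 22.07
eef_pos: [0.4824, -0.0333, 0.0807]
ee_rot: [0.76, 0.65, 0.002, -0.0]
force: [0.5, 0.4, -0.4]
opening: 0.0113
Tmean [ 0.022 -0.128  0.146] Fmean [0.63 0.13 0.93] yaw -8.85 eff7 -0.151 z 0.0807 t 22.3667
finger px 1632 [425. 251.] pca yaw 0.8 bearing 9.5 mean [539.9 -25.4]
```

The finger stayed put over the last two steps while torque rose steadily from 0.08 to 0.15 N m, so it's at the stop. I'll relax the torque, open, and rise straight up.

```bash
python3 -m creep '[0,0,0,0,0,0,-1.5, 0,0,0,0,0,0,-1, 0,0,0,0,0,0,0, 1,0,0,0,0,0,0, 1,0,0,0,0,0,0, 1,0,0,0,0,0,0, 1,0,0,0,0,0,0, 1,0,0,0,0,0,0]'; python3 tq.py
python3 - <<'E'
from h import *
f=cv2.imread("pics/wt.png");cv2.imwrite("pics/crop7.png",cv2.resize(f[150:450,150:530],None,fx=2,fy=2))
E
```

```text
time: 23.03
eef_pos: [0.4813, -0.0335, 0.0804]
ee_rot: [0.744, 0.668, 0.001, -0.001]
force: [-0.5, 0.0, 0.1]
opening: 0.071
Tmean [-0.025 -0.     0.003] Fmean [ 0.41 -0.09 -0.14] yaw -6.14 eff7 -0.0 z 0.0804 t 23.3333
finger px 1565 [428. 256.] pca yaw 0.5 bearing 9.6 mean [539.7 -25.3]
```

View pics/crop7.png

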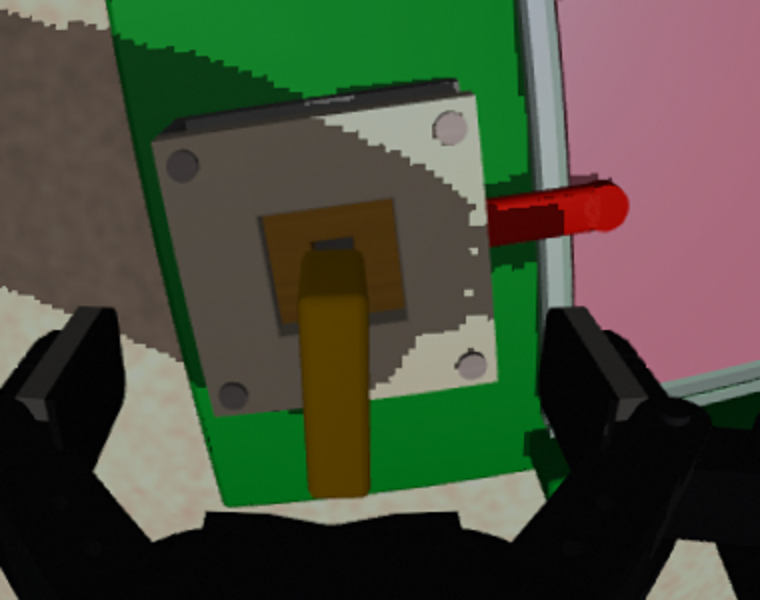

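The jaws are open and clear on both sides, the key stands upright in the well near (335,300), and the finger lies across the tray rim with its tip at (610,207). I'll rise straight up and do a final check with the side camera.

```bash
python3 -m creep '[1,0,0,0,0,0,0, 1,0,0,-0.7,0,0,0, 1,0,0,-1,0,0,0, 1,0,0,-1,0,0,0, 1,0,0,-1.5,0,0,0, 1,0,0,-2,0,0,0, 1,0,0,-2,0,0,0, 1,0,0,-2,0,0,0]'; python3 -m creep '[1,0,0,-3,0,0,0, 1,0,0,-3,0,0,0, 1,0,0,-2,0,0,0, 1,0,0,0,0,0,0, 1,0,0,0,0,0,0, 1,0,0,0,0,0,0, 1,0,0,0,0,0,0, 1,0,0,0,0,0,0]'; python3 tq.py
python3 - <<'E'
from h import *
c=grab("side","s9");a=c[0][190:370,180:430,::-1]
cv2.imwrite("pics/s9c.png",cv2.resize(a,None,fx=3,fy=3,interpolation=cv2.INTER_CUBIC))
h=cv2.cvtColor(c[0],cv2.COLOR_RGB2HSV).astype(int);y=(h[...,0]>18)&(h[...,0]<32)&(h[...,1]>150)&(h[...,2]>80)
y[:195]=0;y[300:]=0;p=np.argwhere(y)[:,::-1];print("yellow px",len(p),p.mean(0),"expect key top centre",proj(c,[.4819,-.0351,.112]),"bottom",proj(c,[.4819,-.0351,.088]),"rows",p[:,1].min(),p[:,1].max())
E
```

```text
time: 24.0
eef_pos: [0.4787, -0.0345, 0.1876]
ee_rot: [0.745, 0.667, -0.002, -0.002]
force: [-0.1, 0.4, 0.0]
opening: 0.0853
time: 24.67
eef_pos: [0.4779, -0.0368, 0.2795]
ee_rot: [0.746, 0.666, 0.001, -0.0]
force: [-0.3, -0.7, 1.0]
opening: 0.0853
Tmean [ 0.006 -0.002 -0.003] Fmean [ 0.1   0.09 -0.28] yaw -6.45 eff7 0.001 z 0.2798 t 24.9667
finger px 458 [377. 194.] pca yaw 0.4 bearing 5.4 mean [542.3 -29.4]
yellow px 72 [375.69444444 213.63888889] expect key top centre (np.float64(375.0344222282688), np.float64(211.04495207912802)) bottom (np.float64(374.59659214366786), np.float64(221.65082300670667)) rows 207 243
```

View pics/s9c.png

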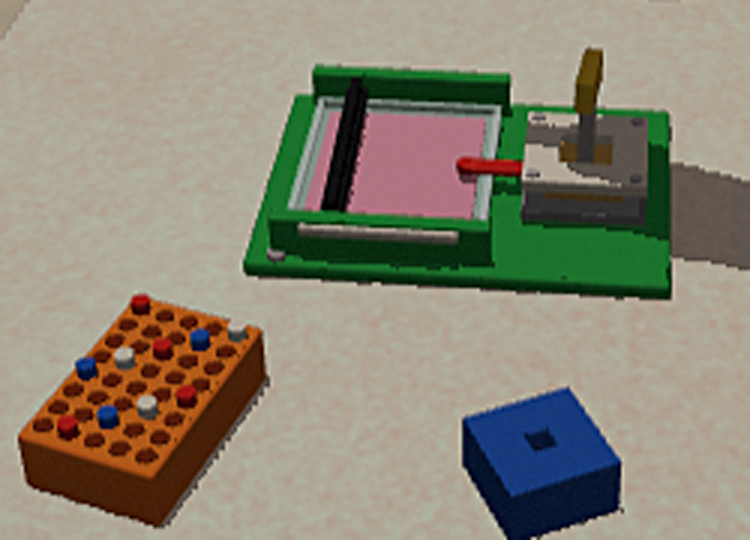

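The side view shows the key standing in the socket, the red finger over the tray rim, and the comb, rack and stand where they were. The gripper is well clear, so I'm handing in.

```bash
python3 -c "from station import ctrl; print(ctrl.finish_job())"
```

```text
the job is handed in; nothing more can be done
None
```

The key is standing fully home in the socket and turned clockwise to the stop, with the red clamp finger over the tray rim. The gripper is open and about 20 cm above it. I handed the job in at about 25 s; it reports no verdict.

- **Insertion:** I found the true head centre with the wrist camera at about (0.482, −0.035) m and lowered the key in small steps. It stopped at exactly the fully-home height, with about 1–2 N of contact.
- **Turn to the stop:** the finger followed the key until the last two small steps, when it stayed still and torque rose from 0.08 to 0.15 N m. I then backed off about 2.5° and let go; the finger did not move.
- **Final check:** the side camera shows the key upright in the socket. The comb, rack and stand look unmoved by eye. The reagent bottle and waste tub were outside that last picture and were not rechecked, but the arm never went near them.

Two readings disagreed:
- **Key in the hand:** the wrist camera put the key tip 2–4 mm off the tool axis along the handle. I corrected using the tip seen next to the socket, and it went in without touching the sides.
- **Finger angle:** my picture-based angle was biased by 1–2° because I assumed the wrong finger height. The hand also led the finger by about 10° at the stop, more than the 6° of play, probably from give in the grip. For that reason I judged the stop by the finger stalling and the torque rising, not by the absolute angle.

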